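# Shift the tester's speed lever through the gate to the blue slot

## Robot

A 6-joint arm with a two-finger parallel gripper is mounted at the origin on the work surface. World frame = base frame: x ahead of the robot, y to its left, z up, the work surface at z = 0. Lengths are in mm, angles in rad, forces in N, time in s.
With the tool pointing down it reaches from about 350 to 975 mm from the base axis. Payload 7.1 kg.
Tool frame: the origin (TCP) lies on the front face of the gripper's body, between the roots of the fingers; the fingertips stand 80 mm ahead of it and the grasp point (between the pads) lies 61 mm ahead of it (env.tips_ahead is the distance from the TCP to the fingertips, in mm); z points along the fingers, y is the line along which they close (so a half turn about z gives the same grasp; the last joint's range is limited). The gripper opens to 88 mm and grips with 3 to 60 N. Pads are 20 mm wide; open, the fingers measure 115 mm over their backs; the gripper's body (75 mm by 178 mm) begins 61 mm behind the grasp point.
Start: joints at [1.244, 0.423, 1.63, -0, 1.089, -0.019], TCP at [189.32, 595.62, 302.675] pointing down, gripper open.
Joint ranges: [-3, 3], [-0.9, 2.11], [0.09, 2.58], [-1.31, 4.45], [0.11, 2.69], [-2.54, 2.54]. Speed limits (rad/s): [2.39, 2.39, 3.01, 3.14, 3.14, 3.14].

## Interface

Orientations are given as a unit quaternion [x, y, z, w].
In Python, from station import env, set_gripper, viewer, workorder gives the robot as it stands. Calls block until the motion is done:
- env.reach(position, orientation): joint-space move of the TCP to a pose.
- env.move_l(position, rot=None, rate=150, f_stop=None): straight line of the TCP; rot=None keeps the orientation; rate is the mean speed in mm/s. With f_stop (N) it stops when the force on the tool has changed by that much, and returns True; else False.
- env.move_joints(angles): joint-space move.
- set_gripper(opening): finger opening in mm; the grip force is fixed at half the most; returns when the fingers have stopped.
- env.hold(seconds).
- env.ik(position, orientation): joint angles nearest the present ones, or None.
- env.read_state(): the state.
- viewer.camera(name): name is "scene" or "side" or "wrist"; returns the picture (400x640x3 uint8, blue, green, red); there is no depth.
- viewer.camera_params(name): a dict with "fx", "fy", "cx", "cy" (pixels), "pose" (4x4, takes a point from camera to world coordinates); the wrist camera has in their place "tool_from_camera" (4x4, takes a point from camera to tool coordinates, whose origin is the TCP and whose axes are the flange's). Camera axes: x right, y up, looking along -z (the intrinsics and any distortion apply to the point x, -y, -z); pixel columns grow to the right and rows downward; lengths in mm; the calibration is good to about 2 mm. The wrist camera is an equidistant fisheye: a pixel r from the principal point sees the ray r / f radians off the axis. A picture is of the moment at which its call begins: read the wrist's pose just before it. camera_params takes no time and is no camera call.
A pose or a line that the arm cannot do raises env.IKError and nothing moves.
- workorder.sign_off(): hands the job in; it is judged then, once.
The state is a dict: "time_s": time; "qpos": joint angles; "dq": joint speeds; "tau": joint torques, N m; "tool_pos": TCP position; "orientation": TCP orientation; "force": force on the tool from outside, world axes, zero at the start; "wrist_torque": the same for the moment, N m; "width": finger opening in mm; "grip_force": force on a finger pad.
Only numpy, scipy, OpenCV 4.12 (cv2) and the standard library are available. Lean on these libraries where they do the work, as an engineer would, in place of code of your own. Each camera call takes 0.05 s, during which the arm holds its last target. There are 200 camera calls.

## Task

The speed lever on the texture tester's green drive unit stands in its park notch, the middle notch without a disc. With the outside of your closed fingers, push it out of the notch, across the gate and fully home into the slot marked by the blue disc, and leave it there; do not take the lever between the fingers and do not run it into any of the other three marked slots. Leave the brass weight, the steel probe, the beaker and the sample pot where they stand.

Things in the scene. Friction and masses are not known exactly. Their poses are not given: they have to be found in the camera images.
- drive_unit: green metal cabinet 290 x 360 mm, 80 mm high, fixed to the bench, placed anew in each run. Origin: at bench height straight below the lever's pivot and the gate's centre (the cabinet spans x -120..+170, y -155..+205 mm from it). z up; its -x face, with buttons and sockets, looks roughly to the robot
- gate (a point): centre of the bright steel gate plate's upper face, 84 mm above the bench; axes of the drive unit. Plate 124 x 124 x 4 mm with black 16 mm wide channels whose edges stop the stem: cross channel x = 0, y -34..+34; two long channels y = +26 and y = -26, x -26..+26 mm, their four ends being the marked slots; park notch y = 0, x -26..0 (robot's side only)
- shift_fore (a joint): fore-and-aft angle of the lever (rad) about the drive unit's y axis, pivot 22 mm above the bench. 0 upright; + leans to the drive unit's +x. Parked about -0.3 to -0.24; in the cross channel within +-0.05; against a slot's end about +-0.33. Friction keeps the lever where it is left; it takes 2 to 3 N at the knob
- shift_side (a joint): sideways angle of the lever (rad), about an axis that tilts with shift_fore. 0 upright; + leans to the drive unit's +y. In the park notch about 0; against the end of the cross channel, in line with a long channel, about +-0.42 (slots can be entered from about 0.38). Same friction
- knob (a point): centre of the lever's black ball knob, 32 mm across, 128 mm from the pivot along the lever: 150 mm above the bench when upright, about 133 mm at a slot's end, where it stands about 37 mm in x and 52 mm in y from the gate's centre. The steel stem below it is 10 mm thick. z axis up along the lever
- stem_gate (a point): point on the axis of the lever's stem, 60 mm from the pivot, about where it passes the gate plate. z axis up along the lever, x and y those of the drive unit, tilted with the lever
- blue_disc: flat blue disc, 20 mm across, 3 mm thick, fixed on the gate plate beside the end of one of the four slots. Origin: centre of its underside. The discs stand at x = +-43, y = +-26 mm from the gate's centre (drive unit axes); which colour is where changes each run. A disc marks the slot with its own signs of x and y. This is the wanted slot
- yellow_disc: flat yellow disc, 20 mm across, 3 mm thick, fixed on the gate plate beside the end of one of the four slots. Origin: centre of its underside. The discs stand at x = +-43, y = +-26 mm from the gate's centre (drive unit axes); which colour is where changes each run. A disc marks the slot with its own signs of x and y
- red_disc: flat red disc, 20 mm across, 3 mm thick, fixed on the gate plate beside the end of one of the four slots. Origin: centre of its underside. The discs stand at x = +-43, y = +-26 mm from the gate's centre (drive unit axes); which colour is where changes each run. A disc marks the slot with its own signs of x and y
- green_disc: flat green disc, 20 mm across, 3 mm thick, fixed on the gate plate beside the end of one of the four slots. Origin: centre of its underside. The discs stand at x = +-43, y = +-26 mm from the gate's centre (drive unit axes); which colour is where changes each run. A disc marks the slot with its own signs of x and y
- cal_weight: loose brass calibration weight with a grip knob, 38 mm across, 56 mm high, standing on the cabinet top about 155 mm to the +y side of the gate's centre. Origin: centre of its underside. To be left alone
- probe: loose steel plunger probe, foot 32 mm across, 55 mm high, standing on the cabinet top near its far -y corner. Origin: centre of its underside. To be left alone
- beaker: loose glass beaker, 68 mm across, 85 mm high, on the bench to the -y side of the cabinet. Origin: centre of its underside. To be left alone
- sample_pot: loose pink sample pot with white lid, 56 mm across, 70 mm high, on the bench to the +y side of the cabinet. Origin: centre of its underside. To be left alone

How it is judged (in metres and radians):
On the way, in this order (a step that is already met when the one before it is completed fails the run):
1. the lever is out of the park notch, in the cross channel (value of joint shift_fore between -0.1 and 0.15 rad).
2. the lever is fully home in the slot marked by the blue disc (horizontal distance between stem_gate and blue_disc below 0.035 m and (value of joint shift_fore above 0.25 rad or value of joint shift_fore below -0.25 rad) and (value of joint shift_side above 0.3 rad or value of joint shift_side below -0.3 rad)), for 0.2 s.
At the end, for the whole second after the job is handed in: the lever rests in the slot marked by the blue disc, at least 0.25 rad fore or aft (its end stop is at about 0.33) with stem_gate within 35 mm of the disc's centre seen from above; the weight, probe, beaker and pot are upright and within 20 mm of where they stood (all of step 2 and velocity of joint shift_fore between -0.05 and 0.05 rad/s and velocity of joint shift_side between -0.05 and 0.05 rad/s and distance of each of cal_weight, probe, beaker, sample_pot from where it was at the start of the episode below 0.02 m and angle between each of cal_weight, probe, beaker, sample_pot's own z axis and vertical below 0.2 rad); the robot touches nothing.
It fails at once if the lever is run into the slot marked by the yellow disc (more than 0.18 rad fore or aft there) (horizontal distance between stem_gate and yellow_disc below 0.036 m and (value of joint shift_fore above 0.18 rad or value of joint shift_fore below -0.18 rad) and (value of joint shift_side above 0.3 rad or value of joint shift_side below -0.3 rad)).
It fails at once if the lever is run into the slot marked by the red disc (more than 0.18 rad fore or aft there) (horizontal distance between stem_gate and red_disc below 0.036 m and (value of joint shift_fore above 0.18 rad or value of joint shift_fore below -0.18 rad) and (value of joint shift_side above 0.3 rad or value of joint shift_side below -0.3 rad)).
It fails at once if the lever is run into the slot marked by the green disc (more than 0.18 rad fore or aft there) (horizontal distance between stem_gate and green_disc below 0.036 m and (value of joint shift_fore above 0.18 rad or value of joint shift_fore below -0.18 rad) and (value of joint shift_side above 0.3 rad or value of joint shift_side below -0.3 rad)).
It fails at once if the lever is taken between the fingers (the grasp point comes within about 11 mm of the lever's axis, below the top of the knob) (x of the grasp point in the frame of stem_gate between -0.011 and 0.011 m and y of the grasp point in the frame of stem_gate between -0.011 and 0.011 m and z of the grasp point in the frame of stem_gate between -0.03 and 0.08 m).
It fails at once if the weight, probe, beaker or pot is moved by more than 20 mm, lifted or tipped (distance of any of cal_weight, probe, beaker, sample_pot from where it was at the start of the episode above 0.02 m or angle between any of cal_weight, probe, beaker, sample_pot's own z axis and vertical above 0.3 rad).
It also fails if it takes over 64 s, if anything falls off the work surface, if the arm or the gripper's body presses on something with over 40 N, if the wrist force passes 120 N, or if a joint passes its speed limit or range.

## Working session

There is one attempt and no reset: what is moved stays moved. The work goes in short steps, each a Python script; the robot and the scene stay as the last script left them, time stands still between calls to the robot, and variables do not carry over. Pictures are saved under pics/ and viewed, at most 10 in all, crops included, and the job is handed in when it is done.

```bash
mkdir -p pics
python3 - <<'E'
from station import env, viewer
import cv2,numpy as np
for n in("scene","side"):
    cv2.imwrite(f"pics/{n}0.png",viewer.camera(n)); p=viewer.camera_params(n); print(n,p)
print(viewer.camera_params("wrist")); print(env.read_state())
E
```

```text
scene {'fx': 512.2599231163958, 'fy': 512.2599231163958, 'cx': 320.3021102561546, 'cy': 203.90465836905443, 'pose': array([[-5.96579823e-01, -4.51628477e-01,  6.63418596e-01,
         1.39042916e+03],
       [ 8.02211643e-01, -3.59709433e-01,  4.76514013e-01,
         6.74345351e+02],
       [ 2.34306288e-02,  8.16480767e-01,  5.76897012e-01,
         8.15313457e+02],
       [ 0.00000000e+00,  0.00000000e+00,  0.00000000e+00,
         1.00000000e+00]])}
side {'fx': 467.88066260142773, 'fy': 467.88066260142773, 'cx': 317.65192640944986, 'cy': 198.35130009803842, 'pose': array([[ 8.42615141e-01,  2.78984367e-01, -4.60616378e-01,
         9.13871972e+01],
       [-5.38515949e-01,  4.35659446e-01, -7.21249901e-01,
        -7.18491865e+02],
       [-5.45571221e-04,  8.55785353e-01,  5.17330777e-01,
         6.93522215e+02],
       [ 0.00000000e+00,  0.00000000e+00,  0.00000000e+00,
         1.00000000e+00]])}
{'fx': 309.70691628693146, 'fy': 309.70691628693146, 'cx': 319.5445642309887, 'cy': 199.45705267379915, 'tool_from_camera': array([[ 3.90940543e-04,  9.70508056e-01,  2.41068375e-01,
[... 273 characters left out ...]
00e+00]])}
{'time_s': 0.1, 'qpos': array([ 1.24401977e+00,  4.23766070e-01,  1.63060882e+00,  1.09843174e-05,
        1.08859500e+00, -1.90134007e-02]), 'dq': array([ 0.00028789, -0.00091499, -0.00144765, -0.00162048, -0.00040437,
       -0.00022546]), 'tau': array([ 9.02035208e-04, -5.45612526e+01, -2.74326003e+01,  6.46251719e-02,
        1.87628710e-02, -3.80968140e-05]), 'tool_pos': array([189.18524707, 595.26799562, 301.98019256]), 'orientation': array([ 1.53277475e-01,  9.88182949e-01, -6.77512704e-04, -1.23257653e-04]), 'force': array([-0.00787444,  0.83124458,  0.05039484]), 'wrist_torque': array([-0.02190953, -0.02835873, -0.00369118]), 'grip_force': 0.0, 'width': 87.97290175087872}
```

View pics/scene0.png

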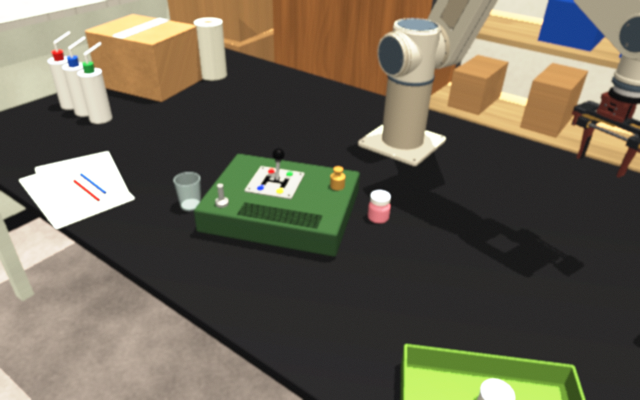

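View pics/side0.png

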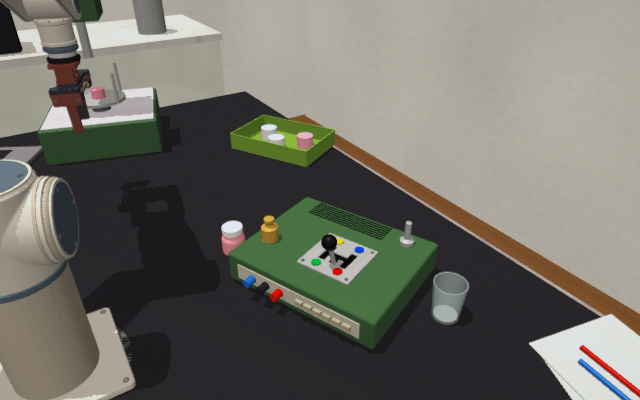

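Scene: the lever is at (278,155), the blue disc at about (261,188), the weight at (338,180), the probe at (221,195). Side: blue is at (360,250), on the probe's side, so the wanted slot is +x, -y. I'll enlarge both for exact pixels.

Run:
```python
import cv2,numpy as np
a=cv2.imread("pics/scene0.png")[140:215,205:365]; b=cv2.imread("pics/side0.png")[215:290,260:420]
cv2.imwrite("pics/c.png",np.vstack([cv2.resize(x,None,fx=4,fy=4,interpolation=cv2.INTER_CUBIC) for x in(a,b)]))
```

```text
(no output)
```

View pics/c.png

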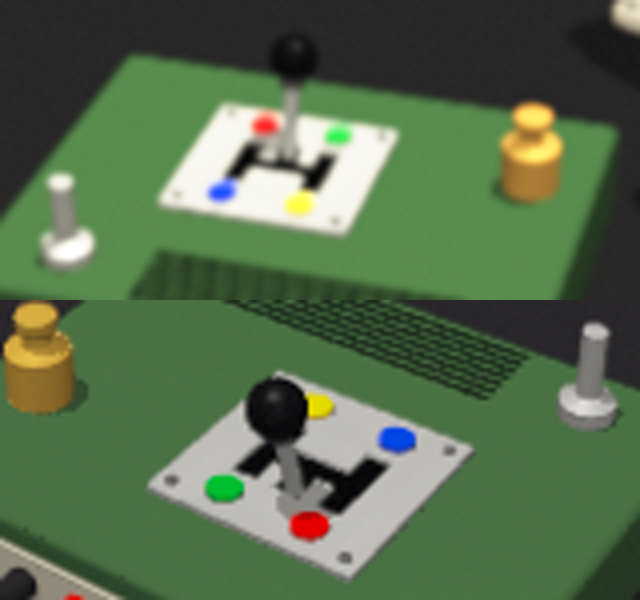

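The crop shows red (-x,-y), green (-x,+y), blue (+x,-y) and yellow (+x,+y), with the knob over the park notch. I'll fit the unit's pose from the disc pixels in both views.

```bash
cat > fit.py <<'E'
from station import env, viewer
import numpy as np
from scipy.optimize import least_squares
P={n:viewer.camera_params(n) for n in("scene","side")}
def proj(n,X):
    p=P[n]; c=np.linalg.inv(p["pose"])@np.r_[X,1]
    return np.array([p["cx"]+p["fx"]*c[0]/-c[2],p["cy"]+p["fy"]*c[1]/c[2]])
D=dict(red=(-43,-26),green=(-43,26),blue=(43,-26),yellow=(43,26))
px=lambda n,u,v:(np.array([u,v])+.5)/4-.5+([205,140] if n=="scene" else [260,215])
obs=[("scene","red",265,126),("scene","green",338,136),("scene","blue",221,191),("scene","yellow",300,204),
("side","blue",397,139),("side","green",224,188),("side","red",309,226)]
def W(q,x,y,z):
    c,s=np.cos(q[2]),np.sin(q[2]); return np.array([q[0]+c*x-s*y,q[1]+s*x+c*y,z])
f=lambda q:np.concatenate([proj(n,W(q,*D[d],87))-px(n,u,v) for n,d,u,v in obs])
r=least_squares(f,[600,0,0]); q=r.x
K=least_squares(lambda X:np.r_[proj("scene",X)-px("scene",294,57),proj("side",X)-px("side",277,110)],[q[0],q[1],150])
if __name__=="__main__":
    print(q,np.round(r.fun,2)); print("knob",K.x,np.round(K.fun,2))
    d=K.x-[q[0],q[1],22]; c,s=np.cos(q[2]),np.sin(q[2]); print("knob local",c*d[0]+s*d[1],-s*d[0]+c*d[1],d[2],np.linalg.norm(d))
E
python3 fit.py
```

```text
[ 5.42059893e+02 -8.65891802e+01  4.05435348e-01] [-1.15 -0.56 -0.9  -0.33 -0.55  0.09 -0.9  -0.17 -1.04 -0.63 -0.84 -0.4
 -0.63 -0.66]
knob [ 508.33846757 -103.47614118  144.44887428] [-1.1   0.28 -0.83 -0.21]
knob local -37.64819166734679 -2.2175821159007594 122.44887428145074 128.12505929386558
```

The fit is sound: the knob comes out 128.1 mm from the pivot and at fore -0.30, as stated. I'll close the gripper, come down behind the knob, push to the cross channel's far edge, then look.

```bash
cat > h.py <<'E'
from station import env, set_gripper, viewer, workorder
import numpy as np, cv2
from scipy.spatial.transform import Rotation as R
q=np.array([542.06,-86.59,0.4054]); c,s=np.cos(q[2]),np.sin(q[2])
M=np.array([[c,-s],[s,c]])
# tool y = unit +x, tool x = unit +y, tool z down
ROT=R.from_matrix(np.array([[-s,c,0],[c,s,0],[0,0,-1.]])).as_quat()
def W(x,y,tip): return np.r_[q[:2]+M@[x,y],tip+80]
def loc():
    st=env.read_state(); d=st["tool_pos"]; l=M.T@(d[:2]-q[:2]); f=M.T@st["force"][:2]
    return "tip local",np.round(np.r_[l,d[2]-80],1),"F",np.round(np.r_[f,st["force"][2]],1),"t",round(st["time_s"],1)
def go(x,y,tip,rate=100,f=None):
    h=env.move_l(W(x,y,tip),rate=rate,f_stop=f); print(h,*loc()); return h
def snap(n):
    a=viewer.camera("scene")[140:215,205:365]; b=viewer.camera("side")[215:290,260:420]
    cv2.imwrite(f"pics/{n}.png",np.vstack([cv2.resize(x,None,fx=4,fy=4,interpolation=cv2.INTER_CUBIC) for x in(a,b)]))
E
python3 - <<'E'
from h import *
set_gripper(0)
p=env.read_state()["tool_pos"]; env.move_l(p+[0,0,60])
env.reach(W(-95,0,260),ROT); print(*loc(),env.read_state()["width"],env.read_state()["qpos"].round(2))
go(-95,0,118)
h=go(-5,-1,118,rate=40,f=9)
snap("p1")
E
```

```text
tip local [-94.6   0.3 260. ] F [-0.6  0.4  0.6] t 4.7 0.5001357282533883 [-0.29  0.15  1.92  0.    1.07 -0.7 ]
False tip local [-94.8  -0.2 118.5] F [-0.1  0.3  0.1] t 6.3
True tip local [-17.2  -0.7 117.7] F [-1.6  0.1  2. ] t 8.0
```

View pics/p1.png

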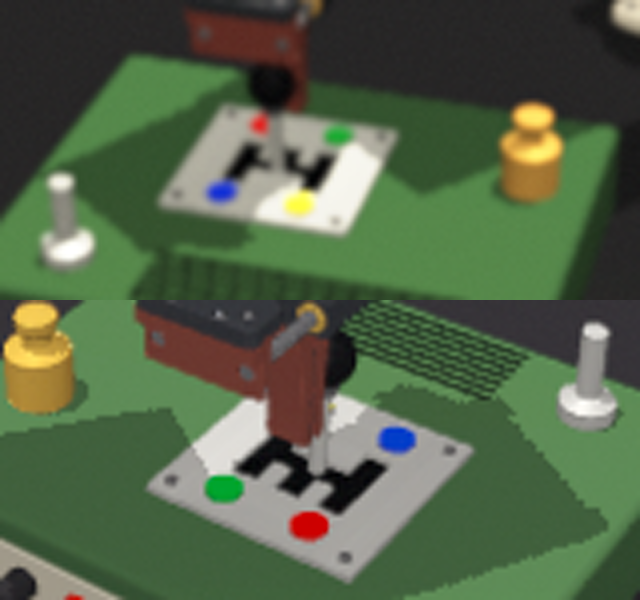

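The lever now stands upright in the cross channel, against its far edge. Next I back off, go round to its +y side and push it to -y.

Run:
```python
from h import *
go(-60,0,120); go(-60,55,120); go(3,55,120)
go(3,-40,120,rate=40,f=9)
snap("p2")
```

```text
False tip local [-59.9  -0.3 120.3] F [-0.5 -0.7  0.8] t 8.7
False tip local [-59.6  55.  120.1] F [-0.   0.3  0. ] t 9.4
False tip local [  2.5  55.2 119.7] F [0.1 0.9 1.1] t 10.2
True tip local [  2.6 -28.3 119.3] F [1.  3.  2.3] t 12.0
```

View pics/p2.png

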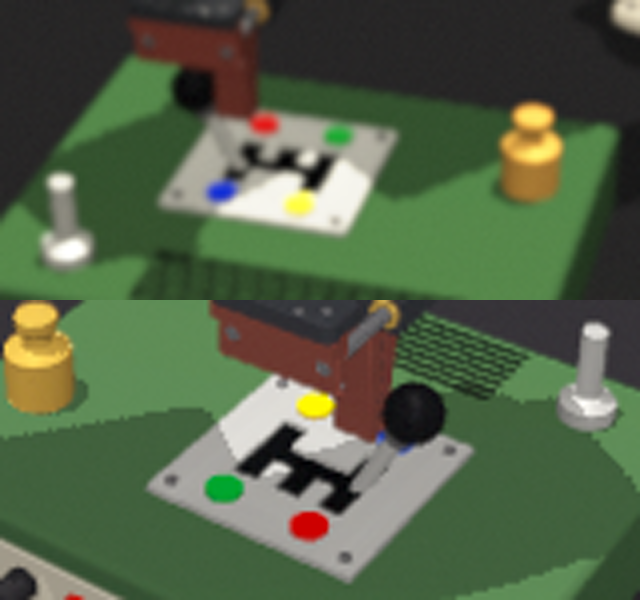

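The lever leans fully to -y, in line with the blue slot. Now I go round to its robot side and push +x until it is home.

Run:
```python
from h import *
go(3,0,120); go(-55,0,120); go(-55,-53,118)
go(25,-53,118,rate=35,f=9)
env.hold(.3); print(*loc())
go(-55,-53,118); go(-55,-53,230)
env.reach(W(-150,0,260),ROT); print(*loc()); snap("p3")
```

```text
False tip local [  3.1   0.7 120.1] F [-0.5 -0.8 -0.3] t 12.5
False tip local [-54.7  -0.4 120.2] F [ 0.3 -0.6  1.1] t 13.3
False tip local [-55.3 -53.1 117.7] F [-0.2  0.6  0.3] t 13.9
True tip local [ 14.9 -51.4 116.4] F [-0.4  0.8  0.2] t 15.8
tip local [ 14.2 -51.3 116.1] F [ 0.5  0.8 -0.3] t 16.1
False tip local [-54.6 -53.3 118.2] F [0.  0.2 1. ] t 16.9
False tip local [-55.3 -52.8 229.3] F [-0.5  0.1 -0.5] t 18.2
tip local [-150.1   -0.   260.2] F [ 0.5 -0.1  0.8] t 18.7
```

View pics/p3.png

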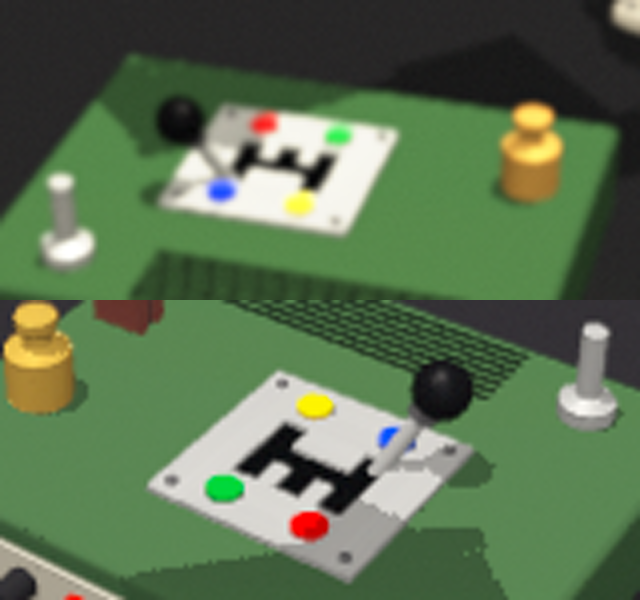

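The lever leans over the blue disc with its knob at crop (180,120) in scene and (442,90) in side. I'll triangulate the knob to check it is home.

Run:
```python
from fit import *
K=least_squares(lambda X:np.r_[proj("scene",X)-px("scene",180,120),proj("side",X)-px("side",442,90)],[q[0],q[1],150])
d=K.x-[q[0],q[1],22]; c,s=np.cos(q[2]),np.sin(q[2]); x,y=c*d[0]+s*d[1],-s*d[0]+c*d[1]
print(x,y,K.x[2],"fore",np.arctan2(x,d[2]),"side",np.arcsin(y/128),K.fun)
```

```text
37.46991719240778 -54.03651024166153 132.35469270578443 fore 0.32732680407011766 side -0.43582699731305696 [-0.9132535   0.12655477 -0.73448876 -0.10654425]
```

The lever is home: fore 0.33, side -0.44. The loose objects in view stand where they were, and the arm is clear.

```bash
python3 -c "
from station import workorder
print(workorder.sign_off())"
```

```text
the job is handed in; nothing more can be done
None
```

The lever is fully home in the blue-marked slot (+x, -y), measured at fore 0.33 and side -0.44 rad; the arm is clear and the job is handed in, though sign-off returned no verdict and I did not re-image the beaker and pot at the end.

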